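Feel the bevel of an arched etching plate for burrs

TASK

The arched edge of the zinc etching plate has just been bevelled with the file: feel it for burrs. With the two fingertips together, touch the rim at the arch's left-hand corner (left as seen from the robot) and run them lightly along the curved edge, centred on the rim, in one unbroken stroke to its right-hand corner, then lift away. Do not press hard, touch any other part of the plate, or shift or lift the plate, and leave the file, tin, mug and tape where they are.

Things in the scene. Friction and masses are not known exactly. Their poses are not given: they have to be found in the camera images.
- plate: loose zinc etching plate, 3 mm thick, about 0.9 kg, face up on the foam pad, top face about 29 mm above the bench. 240 mm wide: straight edges of 150, 240 and 150 mm and one arched edge (radius 255 mm, crown 30 mm above its corners). Origin: underside, mid-width, 97.5 mm from the crown. x points to the crown (away from the robot within 0.5 rad), y to the left-hand corner, z up
- pad: dark soft foam-rubber pad under the plate, 124 x 200 x 20 mm, origin under its centre; fixed to the glass. The plate's rims overhang it. It is springy: pressed on the arched edge, the plate's edge dips roughly 1 mm per newton
- edge0 (a point): point 0 of 9 on the rim of the arched edge at top-face height, spaced 28 mm from left (0) to right (8) as seen from the robot; this one is 12 mm in from the left-hand corner
- edge1 (a point): point 1 of 9 on the rim of the arched edge at top-face height, spaced 28 mm from left (0) to right (8) as seen from the robot
- edge2 (a point): point 2 of 9 on the rim of the arched edge at top-face height, spaced 28 mm from left (0) to right (8) as seen from the robot
- edge3 (a point): point 3 of 9 on the rim of the arched edge at top-face height, spaced 28 mm from left (0) to right (8) as seen from the robot
- edge4 (a point): point 4 of 9 on the rim of the arched edge at top-face height, spaced 28 mm from left (0) to right (8) as seen from the robot; this one is the crown
- edge5 (a point): point 5 of 9 on the rim of the arched edge at top-face height, spaced 28 mm from left (0) to right (8) as seen from the robot
- edge6 (a point): point 6 of 9 on the rim of the arched edge at top-face height, spaced 28 mm from left (0) to right (8) as seen from the robot
- edge7 (a point): point 7 of 9 on the rim of the arched edge at top-face height, spaced 28 mm from left (0) to right (8) as seen from the robot
- edge8 (a point): point 8 of 9 on the rim of the arched edge at top-face height, spaced 28 mm from left (0) to right (8) as seen from the robot; this one is 12 mm in from the right-hand corner
- file: loose flat hand file, 300 mm long: 200 x 22 x 5 mm steel blade, round wooden handle 24 mm thick; lies beyond the arch; origin at mid-length on the underside. Bystander
- tin: loose round ink tin, 82 mm across, 70 mm tall, origin under its centre. Bystander
- mug: loose white mug, 82 mm across, 92 mm tall, with a handle, origin under its centre. Bystander
- tape: loose roll of masking tape lying flat, 100 mm across, 25 mm tall, origin under its centre. Bystander

How it is judged:
On the way, in this order (a step that is already met when the one before it is completed fails the run):
1. the fingertips touch the plate with their middle within 13 mm of point edge0 of the arched edge (contact force between the fingers and plate above 0.1 N and horizontal distance between the grasp point and edge0 below 0.013 m), for 0.02 s.
2. the fingertips touch the plate with their middle within 13 mm of point edge1 of the arched edge (contact force between the fingers and plate above 0.1 N and horizontal distance between the grasp point and edge1 below 0.013 m), for 0.02 s.
3. the fingertips touch the plate with their middle within 13 mm of point edge2 of the arched edge (contact force between the fingers and plate above 0.1 N and horizontal distance between the grasp point and edge2 below 0.013 m), for 0.02 s.
4. the fingertips touch the plate with their middle within 13 mm of point edge3 of the arched edge (contact force between the fingers and plate above 0.1 N and horizontal distance between the grasp point and edge3 below 0.013 m), for 0.02 s.
5. the fingertips touch the plate with their middle within 13 mm of point edge4 of the arched edge (contact force between the fingers and plate above 0.1 N and horizontal distance between the grasp point and edge4 below 0.013 m), for 0.02 s.
6. the fingertips touch the plate with their middle within 13 mm of point edge5 of the arched edge (contact force between the fingers and plate above 0.1 N and horizontal distance between the grasp point and edge5 below 0.013 m), for 0.02 s.
7. the fingertips touch the plate with their middle within 13 mm of point edge6 of the arched edge (contact force between the fingers and plate above 0.1 N and horizontal distance between the grasp point and edge6 below 0.013 m), for 0.02 s.
8. the fingertips touch the plate with their middle within 13 mm of point edge7 of the arched edge (contact force between the fingers and plate above 0.1 N and horizontal distance between the grasp point and edge7 below 0.013 m), for 0.02 s.
9. the fingertips touch the plate with their middle within 13 mm of point edge8 of the arched edge (contact force between the fingers and plate above 0.1 N and horizontal distance between the grasp point and edge8 below 0.013 m), for 0.02 s.
At the end, for the whole second after the job is handed in: the rim has been touched at all nine points in order from left to right in one unbroken stroke; the plate lies flat (within 0.05 rad) and still on its pad within 12 mm of where it was, and the file, tin, mug and tape are within 15 mm of where they were (distance of plate from where it was at the start of the episode below 0.012 m and angle between plate's own z axis and vertical below 0.05 rad and linear speed of plate below 0.02 m/s and distance of each of file, tin, mug, tape from where it was at the start of the episode below 0.015 m).
It fails at once if the fingers press on the plate with more than 15 N (contact force between the fingers and plate above 15 N).
It fails at once if the plate is touched elsewhere than on the arched edge: more than 30 mm from all its points (contact force between the fingers and plate above 0.3 N and horizontal distance between the grasp point and edge0 above 0.03 m and horizontal distance between the grasp point and edge1 above 0.03 m and horizontal distance between the grasp point and edge2 above 0.03 m and horizontal distance between the grasp point and edge3 above 0.03 m and horizontal distance between the grasp point and edge4 above 0.03 m and horizontal distance between the grasp point and edge5 above 0.03 m and horizontal distance between the grasp point and edge6 above 0.03 m and horizontal distance between the grasp point and edge7 above 0.03 m and horizontal distance between the grasp point and edge8 above 0.03 m).
It fails at once if the plate is lifted, tipped or shifted by more than 12 mm (height (world z) of plate above 0.036 m or angle between plate's own z axis and vertical above 0.15 rad or distance of plate from where it was at the start of the episode above 0.012 m).
It fails at once if the stroke is broken: the fingertips leave the rim, or come down on it, between the two end points (contact force between the fingers and plate below 0.02 N and height (world z) of the grasp point below 0.058 m and (horizontal distance between the grasp point and edge1 below 0.012 m or horizontal distance between the grasp point and edge2 below 0.012 m or horizontal distance between the grasp point and edge3 below 0.012 m or horizontal distance between the grasp point and edge4 below 0.012 m or horizontal distance between the grasp point and edge5 below 0.012 m or horizontal distance between the grasp point and edge6 below 0.012 m or horizontal distance between the grasp point and edge7 below 0.012 m)).
It fails at once if the file, tin, mug or tape is moved by more than 15 mm (distance of any of file, tin, mug, tape from where it was at the start of the episode above 0.015 m).
It also fails if it takes over 51 s, if anything falls off the work surface, if the arm or the gripper's body presses on something with over 40 N, if the wrist force passes 120 N, or if a joint passes its speed limit or range.

ROBOT

A 6-joint arm with a two-finger parallel gripper is mounted at the origin on the work surface. World frame = base frame: x ahead of the robot, y to its left, z up, the work surface at z = 0. Lengths are in m, angles in rad, forces in N, time in s.
With the tool pointing down it reaches from about 0.4 to 0.825 m from the base axis. Payload 7 kg.
Tool frame: the origin (TCP) lies on the centre line of the jaws, within the pads' length; the fingertips stand 17 mm ahead of it and the grasp point (between the pads) lies 2 mm behind it (arm.finger_overhang is the distance from the TCP to the fingertips, in m); z points along the fingers, y is the line along which they close (so a half turn about z gives the same grasp; the last joint's range is limited). The gripper opens to 88 mm and grips with 3 to 60 N. Pads are 19 mm wide; open, the fingers measure 130 mm over their backs; the gripper's body (78 mm by 193 mm) begins 47 mm behind the grasp point.
Start: joints at [0.288, 0.359, 0.012, 0, -1.224, -0.288], TCP at [0.675, -0, 0.244] pointing down, gripper open.
Joint ranges: [-3.07, 3.07], [-1.43, 2.12], [-1.02, 1.25], [-3.03, 1.67], [-3.05, -0], [-3.03, 3.03]. Speed limits (rad/s): [2.39, 2.39, 3.01, 3.14, 3.14, 3.14].

INTERFACE

Orientations are given as a unit quaternion [x, y, z, w].
In Python, from bench import arm, capture gives the robot as it stands.
- The arm moves only by the tool send_rows, never from a script. Its argument "steps" is a list of rows, each an object of numbers: "claw": the closure, from 0 (fully open) to 1 (shut); "dx", "dy", "dz": the shift along the world's x, y, z in mm; "spin": the turn about the world's z in rad. A call has 1 to 20 rows; each row shifts and turns the commanded pose from where the row before left it; what a row does not reach is not made up. A row lasts 1/10 s, in which the tool goes at most 50 mm and 8.59 degrees, less where a joint would pass 70% of its speed; a pose out of reach is approached as far as the arm can. A call is refused whole if a number of a shift passes 50 or a number of a turn 0.15, either way. A call with a gripper value outside its range is refused whole. The fingers move at their own pace and stop on an object; the grip force is fixed at half the most. Time passes only in rows, so rows that do not move let the fingers close. It gives the time, the measured TCP pose, the force, the opening and the grip force at its end, in the units of the state.
- arm.get_state(): the state, without advancing time (a new reading comes with each control period).
- capture(name): name is "scene" or "side" or "wrist"; returns a dict with "frame" (480x640x3 uint8, red, green, blue), "fov_y" (degrees; the focal length in pixels is half the picture's height over the tangent of half this angle, whatever the lens; pixels are square), "cx", "cy" (the principal point, pixels), "k1" (the pictures are not rectified: a ray, as slopes to the right and down, at radius r is drawn at 1 + k1 r^2 times it, then the intrinsics apply), "eye" and "orientation" of the camera in the world. Camera axes: x right, y down, z forward; pixel columns grow to the right and rows downward; lengths in m; the calibration is good to about 2 mm. A picture is of the moment at which its call begins. There is no depth.
- arm.hand_in(): hands the job in; it is judged then, once.
The state is a dict: "time": time; "joint_pos": joint angles; "dq": joint speeds; "effort": joint torques, N m; "ee_pos": TCP position; "orientation": TCP orientation; "wrist_force": force on the tool from outside, world axes, zero at the start; "wrist_torque": the same for the moment, N m; "finger_gap": finger opening in m; "gripper_force": force on a finger pad.
Only numpy, scipy, OpenCV 4.12 (cv2) and the standard library are available. Lean on these libraries where they do the work, as an engineer would, in place of code of your own. Each camera call takes 0.05 s, during which the arm holds its last target. There are 200 camera calls.

## Working session

There is one attempt and no reset: what is moved stays moved. The work goes in short steps, Python scripts to look and compute and a tool call to move; the robot and the scene stay as the last step left them, time stands still between calls to the robot, and variables do not carry over. Pictures are saved under pics/ and viewed, at most 10 in all, crops included, and the job is handed in when it is done.

Besides the shell and the picture viewer there is one more tool, called after "Call:" in YAML: its name, and indented under it one key for each argument. send_rows: Moves the arm, as the interface text tells. Its arguments: {"type":"object","properties":{"steps":{"type":"array"}},"required":["steps"]}

```bash
mkdir -p pics
cat > h.py <<'E'
import numpy as np,cv2
from scipy.spatial.transform import Rotation as R
from bench import arm,capture
def K(c):
    f=240/np.tan(np.radians(c["fov_y"])/2); return f
def ray(c,uv):
    uv=np.atleast_2d(uv).astype(float); f=K(c)
    d=(uv-[c["cx"],c["cy"]])/f; s=d.copy()
    for _ in range(20): s=d/(1+c["k1"]*(s**2).sum(1,keepdims=True))
    return R.from_quat(c["orientation"]).apply(np.c_[s,np.ones(len(s))])
def onz(c,uv,z):
    r=ray(c,uv); e=np.array(c["eye"]); return e+r*((z-e[2])/r[:,2:])
def proj(c,P):
    p=R.from_quat(c["orientation"]).inv().apply(np.atleast_2d(P)-c["eye"]); s=p[:,:2]/p[:,2:]
    return s*(1+c["k1"]*(s**2).sum(1,keepdims=True))*K(c)+[c["cx"],c["cy"]]
E
python3 - <<'E'
from h import *
import pickle
D={}
for n in("scene","wrist"):
    c=capture(n);D[n]=c;cv2.imwrite(f"pics/{n}.png",c["frame"][...,::-1]);print(n,c["eye"],c["orientation"],c["fov_y"],c["k1"])
pickle.dump(D,open("d.pkl","wb"));s=arm.get_state();print(s["ee_pos"],s["orientation"],s["time"],s["wrist_force"],arm.finger_overhang)
E
```

```text
scene [0.86597327 0.70366008 0.66954258] [ 0.23295716  0.87632632 -0.41043246 -0.09658336] 46.26048384425323 -0.1777137480277638
wrist [ 0.67515442 -0.0846447   0.38309048] [-4.34315508e-04  9.87623118e-01  1.56841315e-01 -1.09096635e-03] 61.95280186663596 -0.024790526712442917
[ 6.74602799e-01 -2.30337817e-05  2.42714773e-01] [-7.07076768e-01  7.07136395e-01  4.68343272e-04 -5.85747677e-04] 0.1 [0.5354051  0.71757734 0.10914474] 0.017
```

View pics/scene.png

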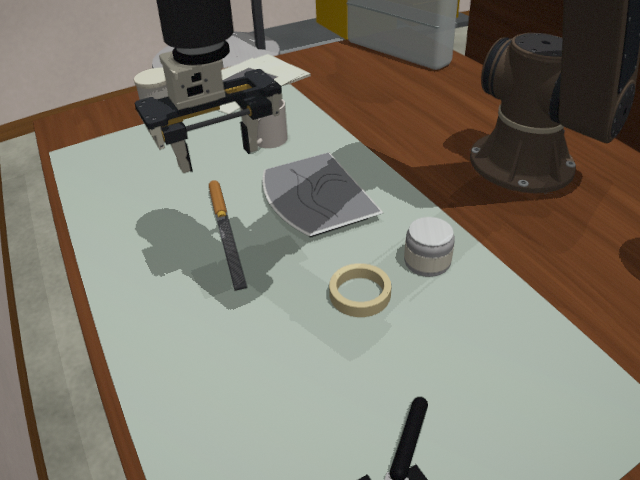

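View pics/wrist.png

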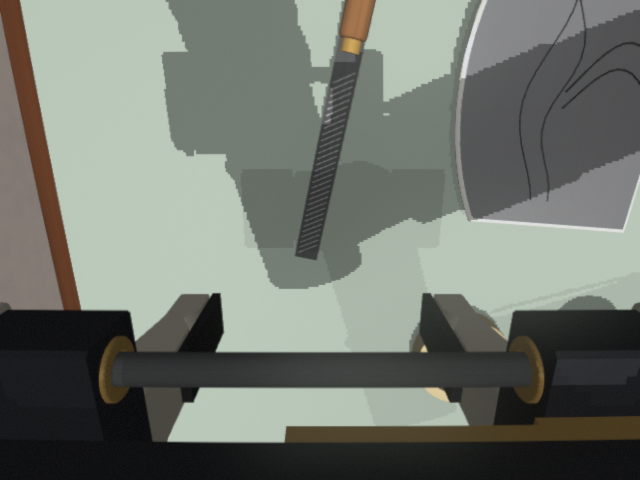

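The scene view shows the plate with its arch towards the file. Its arch corners are near (310,235) left and (264,170) right, the mug is near (268,120) and the tin near (430,245). In the wrist view the left arch corner is at about (470,219) and the left base corner at about (624,230).

Run:
```python
from h import *
import pickle
D=pickle.load(open("d.pkl","rb"));s=D["scene"];w=D["wrist"]
np.set_printoptions(precision=4,suppress=True)
print(onz(s,[(310,235),(264,168),(333,153),(381,212)],.029))
print("wrist",onz(w,[(470,219),(624,230),(457,130)],.029))
print("mug base/tin",onz(s,[(268,145),(288,138),(250,142)],.0)[:,:2],onz(s,[(430,270),(360,300)],0))
print("file",onz(s,[(213,183),(240,288)],.01))
cv2.imwrite("pics/crop.png",cv2.resize(s["frame"][60:260,120:400,::-1],None,fx=2.8,fy=2.8,interpolation=cv2.INTER_CUBIC))
```

```text
[[ 0.5363  0.0128  0.029 ]
 [ 0.5181 -0.2293  0.029 ]
 [ 0.366  -0.2056  0.029 ]
 [ 0.3915  0.0213  0.029 ]]
wrist [[ 0.5375  0.0089  0.029 ]
 [ 0.3902  0.0193  0.029 ]
 [ 0.5577 -0.07    0.029 ]]
mug base/tin [[ 0.4547 -0.3564]
 [ 0.401  -0.3607]
 [ 0.4853 -0.3917]] [[0.3867 0.1706 0.    ]
 [0.5278 0.1694 0.    ]]
file [[ 0.623  -0.2615  0.01  ]
 [ 0.6902  0.0541  0.01  ]]
```

View pics/crop.png

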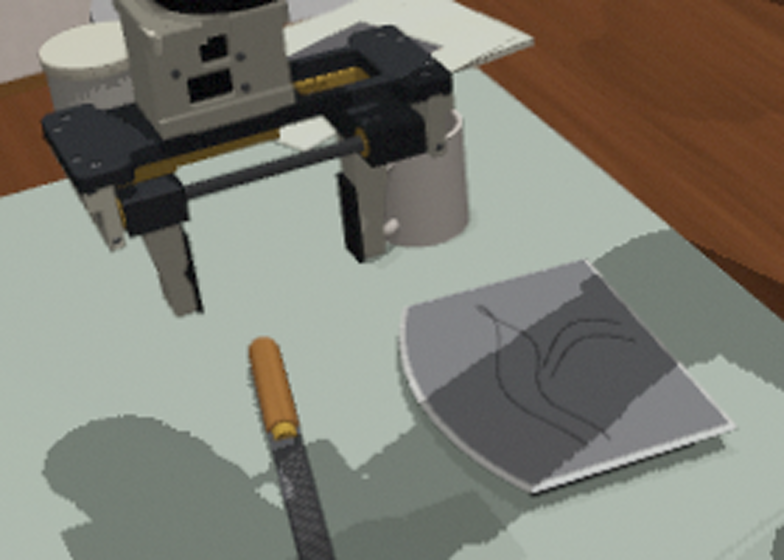

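The crop shows the plate clear of the mug, and the rough pose fits the 240 and 150 mm edges. I'll move up and to the right for one wrist view of the whole arch, closing the jaws on the way.

Call:
send_rows:
  steps:
    - {"claw": 1, "dx": -10, "dy": -30, "dz": 20, "spin": 0}
    - {"claw": 1, "dx": -10, "dy": -30, "dz": 20, "spin": 0}
    - {"claw": 1, "dx": 0, "dy": -20, "dz": 10, "spin": 0}
    - {"claw": 1, "dx": 0, "dy": 0, "dz": 0, "spin": 0}
    - {"claw": 1, "dx": 0, "dy": 0, "dz": 0, "spin": 0}
    - {"claw": 1, "dx": 0, "dy": 0, "dz": 0, "spin": 0}
    - {"claw": 1, "dx": 0, "dy": 0, "dz": 0, "spin": 0}
    - {"claw": 1, "dx": 0, "dy": 0, "dz": 0, "spin": 0}

```text
time: 0.9
ee_pos: [0.6549, -0.0793, 0.2929]
orientation: [0.707, -0.707, -0.0, 0.0]
wrist_force: [0.6, 0.0, 1.0]
finger_gap: 0.0291
gripper_force: 0.0
```

Run:
```python
from h import *
import pickle
c=capture("wrist");pickle.dump(c,open("w2.pkl","wb"));cv2.imwrite("pics/w2.png",c["frame"][...,::-1])
print(proj(c,[[.537,.010,.029],[.52,-.229,.029],[.558,-.112,.029]]))
s=arm.get_state();print(s["time"],s["ee_pos"],s["finger_gap"],s["wrist_force"])
```

```text
[[428.04179129 278.12268707]
 [467.7686387   38.51692917]
 [417.46958266 166.08240484]]
0.95 [ 0.65496393 -0.07940136  0.29305014] 0.025133669626860308 [-0.41649176 -0.49246199  0.30582162]
```

View pics/w2.png

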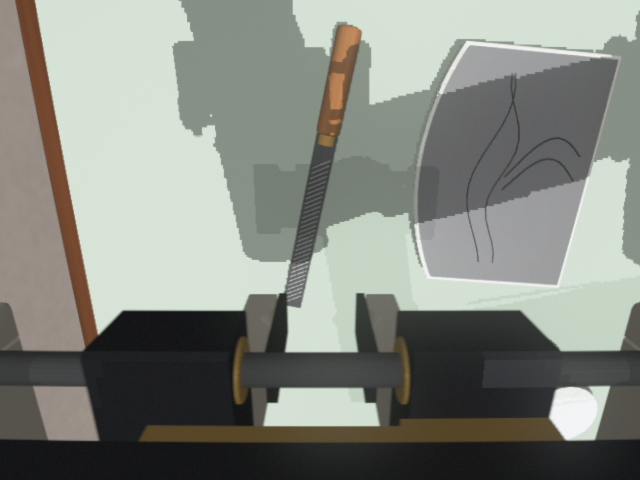

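The whole arch is in view: left corner at about (428,277), right corner at about (466,41), far corners at about (619,58) and (559,286). Next I'll trace the rim by colour (green background to neutral plate) and fit the known 255 mm arc.

Run:
```python
from h import *
import pickle
from scipy.optimize import least_squares
np.set_printoptions(precision=4,suppress=True)
c=pickle.load(open("w2.pkl","rb"));f=cv2.GaussianBlur(c["frame"],(3,3),0).astype(float)
g=(f[...,1]-f[...,0])/f.sum(2)*100
print("row160",g[160,405:430].round(1))
m=(g<1.0).astype(np.uint8); m[292:]=0
m=cv2.morphologyEx(m,cv2.MORPH_OPEN,np.ones((5,5)))
n,l,st,ce=cv2.connectedComponentsWithStats(m); k=l[160,520]; print(st[k])
rows=range(52,270,3)
uv=np.array([(np.where(l[r]==k)[0].min()-.5,r) for r in rows],float)
ct=max(cv2.findContours((l==k).astype(np.uint8),0,2)[0],key=cv2.contourArea)
q=cv2.approxPolyDP(ct,10,True)[:,0];print(q.tolist());print(onz(c,q,.029)[:,:2])
P=onz(c,uv,.028)[:,:2]
r=least_squares(lambda p:np.hypot(*(P-p).T)-.255,[.3,-.1],loss='soft_l1',f_scale=.001)
print("centre",r.x,"resid rms,max",np.std(r.fun),abs(r.fun).max())
a,b=[onz(c,p,.029)[0,:2] for p in((428,278),(465.5,40.5))]
print(a,b,np.hypot(*(a-b)))
```

```text
row160 [2.4 2.4 2.4 2.4 2.4 2.4 2.4 2.5 2.6 2.4 2.5 1.6 0.5 0.  0.  0.  0.  0.3
 0.3 0.7 0.7 0.3 0.3 0.  0. ]
[  413    41   208   247 39337]
[[466, 41], [418, 152], [424, 273], [557, 287], [620, 56]]
[[ 0.5214 -0.2269]
 [ 0.5585 -0.1259]
 [ 0.542   0.0039]
 [ 0.3912  0.0208]
 [ 0.3737 -0.2163]]
centre [ 0.3053 -0.092 ] resid rms,max 0.00032748348163063614 0.0006415068472216956
[0.5371 0.0099] [ 0.5219 -0.2273] 0.2376432413044304
```

The arc fit is good (rms 0.3 mm; centre [0.305, -0.092], yaw about -0.072). Now I'll move above edge0 at about (0.541, -0.001).

Call:
send_rows:
  steps:
    - {"claw": 1, "dx": -30, "dy": 20, "dz": 0, "spin": 0}
    - {"claw": 1, "dx": -30, "dy": 20, "dz": -10, "spin": 0}
    - {"claw": 1, "dx": -30, "dy": 20, "dz": -20, "spin": 0}
    - {"claw": 1, "dx": -23, "dy": 18, "dz": -30, "spin": 0}
    - {"claw": 1, "dx": 0, "dy": 0, "dz": -40, "spin": 0}
    - {"claw": 1, "dx": 0, "dy": 0, "dz": -40, "spin": 0}
    - {"claw": 1, "dx": 0, "dy": 0, "dz": -40, "spin": 0}
    - {"claw": 1, "dx": 0, "dy": 0, "dz": -30, "spin": 0}
    - {"claw": 1, "dx": 0, "dy": 0, "dz": 0, "spin": 0}
    - {"claw": 1, "dx": 0, "dy": 0, "dz": 0, "spin": 0}
    - {"claw": 1, "dx": 0, "dy": 0, "dz": 0, "spin": 0}
    - {"claw": 1, "dx": 0, "dy": 0, "dz": 0, "spin": 0}

```text
time: 2.15
ee_pos: [0.5432, -0.0017, 0.0854]
orientation: [0.707, -0.707, 0.001, -0.001]
wrist_force: [0.8, 0.1, 0.7]
finger_gap: 0.0002
gripper_force: 0.0
```

```bash
cat > st.py <<'E'
from h import *
s=arm.get_state();print(s["time"],np.round(s["ee_pos"],4),round(s["finger_gap"],4),np.round(s["wrist_force"],2),np.round(s["wrist_torque"],2))
E
python3 - <<'E'
import h,cv2
c=h.capture("scene")
cv2.imwrite("pics/near.png",cv2.resize(c["frame"][100:300,180:460,::-1],None,fx=2.8,fy=2.8,interpolation=cv2.INTER_CUBIC))
import st
E
```

```text
2.2 [ 0.543  -0.0017  0.0853] 0.0004 [-0.62 -0.53  0.17] [-0.02  0.01 -0.03]
```

View pics/near.png

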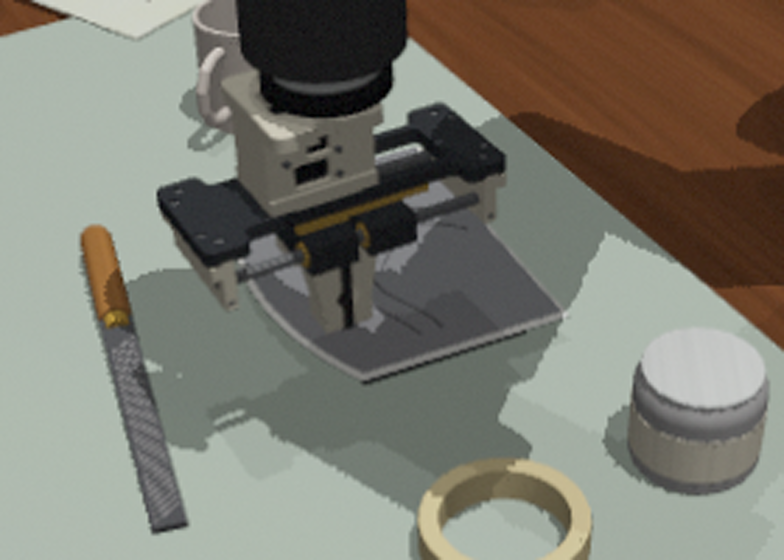

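The closed fingertips hang above the rim near the left corner, at about (340,328) in the crop, with the bystanders clear. I'll descend to just above contact.

Call:
send_rows:
  steps:
    - {"claw": 1, "dx": -1, "dy": 1, "dz": -15, "spin": 0}
    - {"claw": 1, "dx": 0, "dy": 0, "dz": -12, "spin": 0}
    - {"claw": 1, "dx": 0, "dy": 0, "dz": -6, "spin": 0}
    - {"claw": 1, "dx": 0, "dy": 0, "dz": 0, "spin": 0}
    - {"claw": 1, "dx": 0, "dy": 0, "dz": 0, "spin": 0}
    - {"claw": 1, "dx": 0, "dy": 0, "dz": 0, "spin": 0}

```text
time: 2.8
ee_pos: [0.5413, -0.001, 0.051]
orientation: [0.707, -0.707, 0.0, -0.0]
wrist_force: [-0.4, -0.5, -0.2]
finger_gap: 0.0001
gripper_force: 0.0
```

Call:
send_rows:
  steps:
    - {"claw": 1, "dx": 0, "dy": 0, "dz": -1, "spin": 0}
    - {"claw": 1, "dx": 0, "dy": 0, "dz": -1, "spin": 0}
    - {"claw": 1, "dx": 0, "dy": 0, "dz": -1, "spin": 0}
    - {"claw": 1, "dx": 0, "dy": 0, "dz": 0, "spin": 0}
    - {"claw": 1, "dx": 0, "dy": 0, "dz": 0, "spin": 0}

```text
time: 3.3
ee_pos: [0.5409, -0.0011, 0.0475]
orientation: [-0.707, 0.707, 0.0, -0.0]
wrist_force: [0.2, -0.1, -0.5]
finger_gap: 0.0009
gripper_force: 0.0
```

Call:
send_rows:
  steps:
    - {"claw": 1, "dx": 0, "dy": 0, "dz": -1, "spin": 0}
    - {"claw": 1, "dx": 0, "dy": 0, "dz": -1, "spin": 0}
    - {"claw": 1, "dx": 0, "dy": 0, "dz": -1, "spin": 0}
    - {"claw": 1, "dx": 0, "dy": 0, "dz": 0, "spin": 0}
    - {"claw": 1, "dx": 0, "dy": 0, "dz": 0, "spin": 0}

```text
time: 3.8
ee_pos: [0.5411, -0.001, 0.0446]
orientation: [0.707, -0.707, 0.0, -0.0]
wrist_force: [-0.6, -0.5, 1.5]
finger_gap: 0.0007
gripper_force: 0.8
```

Contact: about 1.5 N, with a dip of about 1.5 mm. I'll press 1.5 mm more and compute the stroke.

Call:
send_rows:
  steps:
    - {"claw": 1, "dx": 0, "dy": 0, "dz": -1, "spin": 0}
    - {"claw": 1, "dx": 0, "dy": 0, "dz": -0.5, "spin": 0}
    - {"claw": 1, "dx": 0, "dy": 0, "dz": 0, "spin": 0}
    - {"claw": 1, "dx": 0, "dy": 0, "dz": 0, "spin": 0}

```text
time: 4.2
ee_pos: [0.5411, -0.001, 0.0431]
orientation: [0.707, -0.707, 0.0, -0.0]
wrist_force: [0.2, 1.1, 2.8]
finger_gap: 0.0004
gripper_force: 1.5
```

Run:
```python
from h import *
import st
p=np.array(st.s["ee_pos"])[:2]
# stroke at 7 mm/row along r=.2535 from present angle to 5 mm past edge8
c=np.array([.3053,-.092]);v=p-c;a0=np.arctan2(v[1],v[0]);a1=-.072-.4392-.016
print(np.hypot(*v),a0,a1)
a=np.linspace(a0,a1,34);W=c+.2535*np.c_[np.cos(a),np.sin(a)]
print((np.diff(np.round(np.vstack([p,W[1:]])*1e3*2)/2,axis=0)).tolist())
```

```text
4.2 [ 0.5411 -0.001   0.0431] 0.0004 [0.19 1.1  2.83] [ 0.05  0.13 -0.03]
0.25272045392759573 0.36831213044525024 -0.5272
[[3.0, -6.0], [2.5, -6.5], [2.0, -7.0], [2.0, -6.5], [1.5, -6.5], [1.5, -7.0], [1.5, -6.5], [1.0, -7.0], [1.0, -6.5], [0.5, -7.0], [0.5, -7.0], [0.5, -6.5], [0.5, -7.0], [0.0, -7.0], [-0.5, -7.0], [0.0, -6.5], [-1.0, -7.0], [-0.5, -7.0], [-1.0, -6.5], [-1.0, -7.0], [-1.5, -6.5], [-1.5, -7.0], [-1.5, -6.5], [-2.0, -7.0], [-2.0, -6.5], [-2.0, -6.5], [-2.5, -6.5], [-2.5, -6.0], [-2.5, -6.5], [-3.0, -6.5], [-3.0, -6.0], [-3.0, -6.0], [-3.5, -6.0]]
```

Call:
send_rows:
  steps:
    - {"claw": 1, "dx": 3, "dy": -6, "dz": 0, "spin": 0}
    - {"claw": 1, "dx": 2.5, "dy": -6.5, "dz": 0, "spin": 0}
    - {"claw": 1, "dx": 2, "dy": -7, "dz": 0, "spin": 0}
    - {"claw": 1, "dx": 2, "dy": -6.5, "dz": 0, "spin": 0}
    - {"claw": 1, "dx": 1.5, "dy": -6.5, "dz": 0, "spin": 0}
    - {"claw": 1, "dx": 1.5, "dy": -7, "dz": 0, "spin": 0}
    - {"claw": 1, "dx": 1.5, "dy": -6.5, "dz": 0, "spin": 0}

```text
time: 4.9
ee_pos: [0.5551, -0.0477, 0.043]
orientation: [-0.707, 0.707, 0.0, -0.0]
wrist_force: [-0.6, 2.4, 2.7]
finger_gap: 0.0005
gripper_force: 1.7
```

Call:
send_rows:
  steps:
    - {"claw": 1, "dx": 1, "dy": -7, "dz": 0, "spin": 0}
    - {"claw": 1, "dx": 1, "dy": -6.5, "dz": 0, "spin": 0}
    - {"claw": 1, "dx": 0.5, "dy": -7, "dz": 0, "spin": 0}
    - {"claw": 1, "dx": 0.5, "dy": -7, "dz": 0, "spin": 0}
    - {"claw": 1, "dx": 0.5, "dy": -6.5, "dz": 0, "spin": 0}
    - {"claw": 1, "dx": 0.5, "dy": -7, "dz": 0, "spin": 0}

```text
time: 5.5
ee_pos: [0.559, -0.0885, 0.0431]
orientation: [0.707, -0.707, 0.0, -0.0]
wrist_force: [-0.9, 1.5, 3.3]
finger_gap: 0.0004
gripper_force: 1.7
```

Run:
```python
from h import *
import st
c=capture("wrist");cv2.imwrite("pics/mid.png",c["frame"][...,::-1])
q=capture("scene");cv2.imwrite("pics/mids.png",cv2.resize(q["frame"][100:300,180:460,::-1],None,fx=2.8,fy=2.8,interpolation=cv2.INTER_CUBIC))
print(proj(q,[[.5371,.0099,.029],[.391,.021,.029]]))
```

```text
5.5 [ 0.559  -0.0885  0.0431] 0.0004 [-0.91  1.48  3.3 ] [0.81 0.08 0.  ]
[[308.83291125 234.24173728]
 [381.15093755 211.81843035]]
```

View pics/mids.png

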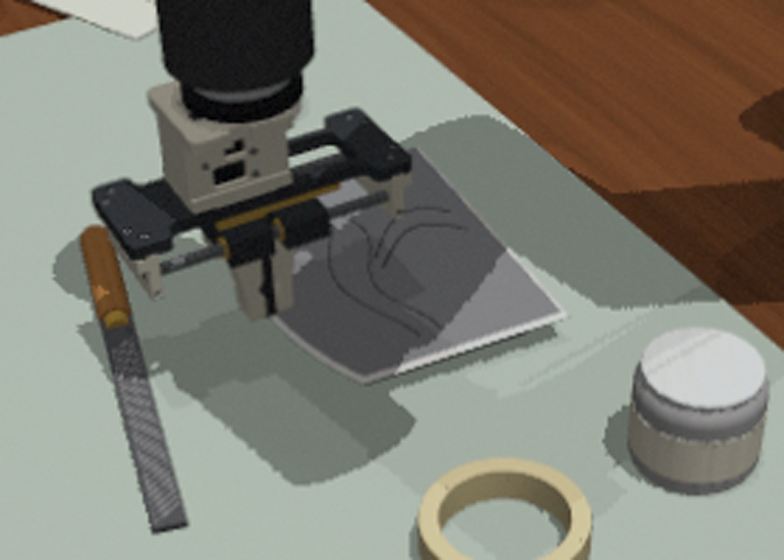

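The fingertips sit on the rim near the crown, at about (265,315). The plate's left corner is at about (365,381), the same as before contact, so the plate has not shifted. Continuing the stroke.

Call:
send_rows:
  steps:
    - {"claw": 1, "dx": 0, "dy": -7, "dz": 0, "spin": 0}
    - {"claw": 1, "dx": -0.5, "dy": -7, "dz": 0, "spin": 0}
    - {"claw": 1, "dx": 0, "dy": -6.5, "dz": 0, "spin": 0}
    - {"claw": 1, "dx": -1, "dy": -7, "dz": 0, "spin": 0}
    - {"claw": 1, "dx": -0.5, "dy": -7, "dz": 0, "spin": 0}
    - {"claw": 1, "dx": -1, "dy": -6.5, "dz": 0, "spin": 0}
    - {"claw": 1, "dx": -1, "dy": -7, "dz": 0, "spin": 0}

```text
time: 6.3
ee_pos: [0.5549, -0.1366, 0.0431]
orientation: [-0.707, 0.707, -0.0, 0.0]
wrist_force: [-0.3, 2.6, 3.0]
finger_gap: 0.0005
gripper_force: 1.7
```

Call:
send_rows:
  steps:
    - {"claw": 1, "dx": -1.5, "dy": -6.5, "dz": 0, "spin": 0}
    - {"claw": 1, "dx": -1.5, "dy": -7, "dz": 0, "spin": 0}
    - {"claw": 1, "dx": -1.5, "dy": -6.5, "dz": 0, "spin": 0}
    - {"claw": 1, "dx": -2, "dy": -7, "dz": 0, "spin": 0}
    - {"claw": 1, "dx": -2, "dy": -6.5, "dz": 0, "spin": 0}
    - {"claw": 1, "dx": -2, "dy": -6.5, "dz": 0, "spin": 0}

```text
time: 6.9
ee_pos: [0.5443, -0.1766, 0.0431]
orientation: [-0.707, 0.707, -0.0, 0.0]
wrist_force: [0.6, 2.8, 3.6]
finger_gap: 0.0003
gripper_force: 1.5
```

Call:
send_rows:
  steps:
    - {"claw": 1, "dx": -2.5, "dy": -6.5, "dz": 0, "spin": 0}
    - {"claw": 1, "dx": -2.5, "dy": -6, "dz": 0, "spin": 0}
    - {"claw": 1, "dx": -2.5, "dy": -6.5, "dz": 0, "spin": 0}
    - {"claw": 1, "dx": -3, "dy": -6.5, "dz": 0, "spin": 0}
    - {"claw": 1, "dx": -3, "dy": -6, "dz": 0, "spin": 0}
    - {"claw": 1, "dx": -3, "dy": -6, "dz": 0, "spin": 0}
    - {"claw": 1, "dx": 0, "dy": 0, "dz": 0, "spin": 0}

```text
time: 7.6
ee_pos: [0.5275, -0.2144, 0.0431]
orientation: [-0.707, 0.707, -0.0, -0.0]
wrist_force: [-0.2, -2.0, 3.5]
finger_gap: 0.0006
gripper_force: 1.3
```

I'm within about 2 mm of edge8. Lifting away and checking.

Call:
send_rows:
  steps:
    - {"claw": 1, "dx": 0, "dy": 0, "dz": 0, "spin": 0}
    - {"claw": 1, "dx": 0, "dy": 0, "dz": 3, "spin": 0}
    - {"claw": 1, "dx": 0, "dy": 0, "dz": 5, "spin": 0}
    - {"claw": 1, "dx": 0, "dy": 0, "dz": 15, "spin": 0}
    - {"claw": 1, "dx": 0, "dy": 0, "dz": 40, "spin": 0}
    - {"claw": 1, "dx": 0, "dy": 0, "dz": 40, "spin": 0}
    - {"claw": 1, "dx": 0, "dy": 0, "dz": 40, "spin": 0}
    - {"claw": 1, "dx": 0, "dy": 0, "dz": 0, "spin": 0}
    - {"claw": 1, "dx": 0, "dy": 0, "dz": 0, "spin": 0}
    - {"claw": 1, "dx": 0, "dy": 0, "dz": 0, "spin": 0}

```text
time: 8.6
ee_pos: [0.5273, -0.2131, 0.1853]
orientation: [-0.707, 0.707, 0.001, -0.0]
wrist_force: [0.0, 0.1, -0.6]
finger_gap: 0.0006
gripper_force: 0.0
```

Run:
```python
from h import *
import st
q=capture("scene");cv2.imwrite("pics/end.png",cv2.resize(q["frame"][100:300,180:460,::-1],None,fx=2.8,fy=2.8,interpolation=cv2.INTER_CUBIC))
```

```text
8.6 [ 0.5273 -0.2131  0.1853] 0.0006 [ 0.03  0.08 -0.62] [ 0.    0.04 -0.04]
```

View pics/end.png

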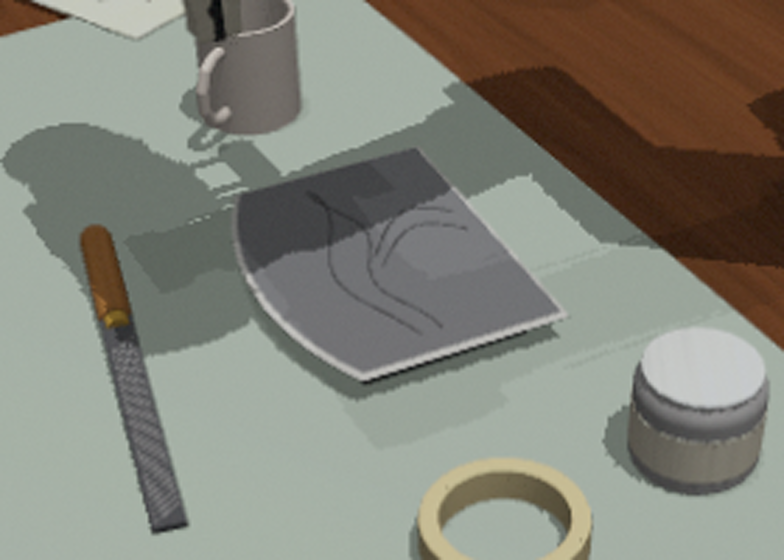

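The plate lies flat with its left corner still at about (364,381), and the file, tin, mug and tape have not moved.

```bash
python3 -c "
from bench import arm
print(arm.hand_in())"
```

```text
the job is handed in; nothing more can be done
None
```

I ran the closed fingertips along the arched edge from the left corner to the right in one continuous stroke at about 3 N and lifted away; the plate, file, tin, mug and tape look unmoved, and the job is handed in, though no verdict was returned.

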